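Set the coach cradle's sliding leg to the red mark and cam it shut

ROBOT

A 6-joint arm with a two-finger parallel gripper is mounted at the origin on the work surface. World frame = base frame: x ahead of the robot, y to its left, z up, the work surface at z = 0. Lengths are in mm, angles in degrees, forces in N, time in s.
With the tool pointing down it reaches from about 300 to 850 mm from the base axis. Payload 4.2 kg.
Tool frame: the origin (TCP) lies at the very end of the fingers, on their centre line; the grasp point (between the pads) lies 19 mm behind it (hold_point_z is the z of the grasp point in the tool frame, in mm); z points along the fingers, y is the direction in which the jaws open and shut (so a half turn about z gives the same grasp; the last joint's range is limited). The gripper opens to 91 mm and grips with 3 to 60 N. Pads are 32 mm wide; open, the fingers measure 118 mm over their backs; the gripper's body (76 mm by 178 mm) begins 60 mm behind the grasp point.
Start: joints at [72.021, 18.312, 89.639, -0, 72.044, -1.146], TCP at [166.517, 550.377, 213.976] pointing down, gripper open.
Joint ranges: [-177.97, 177.97], [-48.28, 115.42], [12.27, 149.76], [-77.06, 257.06], [2.81, 150.46], [-146.56, 146.56]. Speed limits (degrees/s): [147.25, 147.25, 180, 180, 180, 180].

INTERFACE

Orientations are given as [roll, pitch, yaw] about the fixed x, y, z axes, in that order (R = Rz(yaw) Ry(pitch) Rx(roll)).
In Python, from workcell import state, grab_frame, job_done, hold_point_z gives the robot as it stands. The module is installed in compiled form; this text tells all that it offers.
- The arm moves only by the shell command python3 -m creep 'ROWS' [FORCE]. ROWS is JSON, a list of rows, each a list of 7 numbers: the closure, from 0 (fully open) to 1 (shut), then the shift along the tool's x, y, z in mm, then the turn, a rotation vector about the tool's x, y, z in degrees. A call has 1 to 5 rows; each row shifts and turns the commanded pose from where the row before left it, along the tool's axes as they then stand; what a row does not reach is not made up. A row lasts 1/8 s, in which the tool goes at most 62.5 mm and 10.7 degrees, less where a joint would pass 70% of its speed; a pose out of reach is approached as far as the arm can. A call is refused whole if a number of a shift passes 62.5 or a number of a turn 10.7, either way. A call with a gripper value outside its range is refused whole. The fingers move at their own pace and stop on an object; FORCE is the grip in N (left out, the last holds). Time passes only in rows, so rows that do not move let the fingers close. It gives the time, the measured TCP pose, the force and the opening at its end, in the units of the state.
- state(): the state, without advancing time (a new reading comes with each control period).
- grab_frame(name): name is "scene" or "top"; returns a dict with "frame" (480x640x3 uint8, red, green, blue), "fx", "fy", "cx", "cy" (pixels), "view" (4x4, takes a point from world to camera coordinates). Camera axes: x right, y down, z forward; pixel columns grow to the right and rows downward; lengths in mm; the calibration is good to about 2 mm. A picture is of the moment at which its call begins. There is no depth.
- job_done(): hands the job in, once; it reports no verdict.
The state is a dict: "time_s": time; "qpos": joint angles; "qvel": joint speeds; "effort": joint torques, N m; "ee_pos": TCP position; "ee_rot": TCP orientation; "force": force on the tool from outside, world axes, zero at the start; "torque": the same for the moment, N m; "gripper_width": finger opening in mm.
Only numpy, scipy, OpenCV 4.12 (cv2) and the standard library are available. Lean on these libraries where they do the work, as an engineer would, in place of code of your own. Each camera call takes 0.05 s, during which the arm holds its last target.

TASK

The assembly cradle for model coaches has a spring-loaded sliding leg with a blue cam lever on it. With the lever still open, draw the leg out until its white pointer stands at the red length mark and steady it there for a moment; then, holding the leg at the mark all the while, squeeze the blue lever fully closed against the leg's bar. Finish while still holding the leg at the mark with the lever closed (do not let go), and leave the paint jar, the cement jar and the red coach shell alone.

Things in the scene. Friction and masses are not known exactly. Their poses are not given: they have to be found in the camera images.
- cradle: Grey assembly cradle, fixed on the bench. Origin: on the bench under the mouth of its sleeve; +y is the way the leg slides out, z up. The sleeve runs back from the mouth along -y, 58 wide (x) and up to 76 high, to an upright end stop 120 wide, 70 high at y = -190 mm; the white scale strip lies flat on the bench (4 high) from x = 63 to 89 mm, y = -50 to 220 mm.
- leg: Sliding leg, slides out along its own +y (travel 130 mm, starts fully in). Origin: on the bench under the middle of its end plate's inner face, 75 mm from the sleeve's mouth when in. Its bar runs from there along -y into the sleeve: x -8 to 8 (+10 with a rubber pad near the end plate), z 30 to 56 mm. A spring pulls it in: 1.5 N when in, plus 30 N/m; it runs back if let go, lever closed or not.
- plate (a point): Middle of the inner face of the leg's black end plate, (0, 0, 43) mm in the leg's frame. The plate spans y = 0 to 12 mm, x = -64 to 56 mm, z = 18 to 66 mm. Fingers reaching down on both sides of the bar, just behind it (on its -y side), can pull the leg out by this inner face.
- grip (a point): Point (-3, -20, 43) mm in the leg's frame, midway between the bar's pad (x = 10) and the closed lever's outer face (x = -16): the closed pair is 26 mm wide here. The open lever reaches to x = -37 mm at most, so fingers centred here straddle bar and open lever if open 75 mm or more.
- pointer (a point): Underside of the white pointer at the +x end of the end plate, at (76, 5, 18) mm in the leg's frame. It is at the mark when it has the same cradle y as the mark's middle.
- lever_tip (a point): Free end of the blue lever (middle of its thickness, z = 43 mm). Closed it lies 6 mm short of the end plate's inner face.
- lever (a joint): Blue cam lever on the leg (rad): 0 = closed, flat along the bar; starts at 0.38 to 0.45, tip swung out to the leg's -x side. 10 thick, 49 long from pivot to tip, 20 high (z 33 to 53 mm); upright pivot at (-11, -55) mm in the leg's frame, boss radius 9 mm. Stays where left; 2 to 3 N at the tip turns it.
- mark: Red length mark, a fixed clip 26 x 6 x 10 mm (x, y, z) on the scale strip, axes parallel to the cradle's. Origin: middle of its underside (4 mm above the bench). Top 14 mm above the bench; the pointer passes over it.
- paint_jar: Small jar with red cap, 44 mm across, 55 high, loose bystander. Origin: middle of its underside.
- cement: Small cement jar with white cap, 40 mm across, 75 high, loose bystander. Origin: middle of its underside.
- coach: Red open coach shell, 36 x 170 x 37 mm (x, y, z), loose bystander. Origin: middle of its underside.

How it is judged (in metres and radians):
On the way, in this order (a step that is already met when the one before it is completed fails the run):
1. the leg is held by the fingers with its pointer within 5 mm of the red mark, the lever still open (over 0.28 rad), for 0.2 s (y of pointer in the frame of mark between -0.005 and 0.005 m and value of joint lever above 0.28 rad and contact force between the fingers and leg above 1 N), for 0.2 s.
2. the lever is closed (under 0.08 rad) with the pointer within 5 mm of the mark and the fingers on the leg (y of pointer in the frame of mark between -0.005 and 0.005 m and value of joint lever below 0.08 rad and contact force between the fingers and leg above 1 N), for 0.2 s.
At the end, for the whole second after the job is handed in: Pointer within 5 mm of the red mark along the slide, lever closed to under 0.08 rad, fingers still holding the leg (over 1 N of contact on leg or lever), leg at rest, bystanders within 20 mm of where they began (all of step 2 and linear speed of leg below 0.01 m/s and distance of each of paint_jar, cement, coach from where it was at the start of the episode below 0.02 m); the arm keeps its last pose, push and grip.
It fails at once if the lever goes more than half closed (under 0.2 rad) while the pointer is more than 10 mm off the mark (value of joint lever below 0.2 rad and (y of pointer in the frame of mark above 0.01 m or y of pointer in the frame of mark below -0.01 m)).
It fails at once if a bystander is moved by more than 20 mm (distance of any of paint_jar, cement, coach from where it was at the start of the episode above 0.02 m).
It also fails if it takes over 32 s, if anything falls off the work surface, if the arm or the gripper's body presses on something with over 40 N, if the wrist force passes 120 N, or if a joint passes its speed limit or range.

## Working session

There is one attempt and no reset: what is moved stays moved. The work goes in short steps, Python scripts to look and compute and a shell command to move; the robot and the scene stay as the last step left them, time stands still between calls to the robot, and variables do not carry over. Pictures are saved under pics/ and viewed, and the job is handed in when it is done.

```bash
mkdir -p pics; python3 - <<'E'
from workcell import state, grab_frame, hold_point_z
import cv2,pickle
print(state(),hold_point_z)
for n in("scene","top"):
    f=grab_frame(n); pickle.dump(f,open(f"{n}0.pkl","wb"))
    cv2.imwrite(f"pics/{n}0.png",f["frame"][:,:,::-1]); print(n,f["fx"],f["fy"],f["cx"],f["cy"],f["view"].round(4).tolist())
E
```

```text
{'time_s': 0.0, 'qpos': array([ 7.20197646e+01,  1.83514277e+01,  8.97081618e+01,  7.21290276e-04,
        7.20414605e+01, -1.14542565e+00]), 'qvel': array([-0.10192763, -0.04045641, -0.04441936, -0.05293693,  0.15155489,
        0.00383926]), 'effort': array([-2.03856485e-03, -4.12465882e+01, -2.31970561e+01,  7.24381255e-02,
        4.56136640e-02, -1.37262928e-04]), 'ee_pos': array([166.36166143, 549.87751615, 213.11050737]), 'ee_rot': array([-1.79898984e+02, -2.70561871e-03,  1.63164965e+02]), 'force': array([ 0.5237894 ,  0.37884461, -0.20670256]), 'torque': array([-0.04260026,  0.07575264,  0.02482841]), 'gripper_width': 91.51943089877469} -18.8
scene 590.2223800387305 590.2223800387305 325.07691144941555 242.91092328658766 [[-0.8079, 0.589, -0.0192, 444.1638], [0.3785, 0.4936, -0.783, -215.8503], [-0.4517, -0.6398, -0.6218, 1357.0155], [0.0, 0.0, 0.0, 1.0]]
top 436.9869846943587 436.9869846943587 321.91134561730007 236.14332613263085 [[-0.0175, -0.9998, 0.005, 65.9048], [-0.9884, 0.0166, -0.1509, 611.4171], [0.1508, -0.0076, -0.9885, 746.1323], [0.0, 0.0, 0.0, 1.0]]
```

View pics/scene0.png

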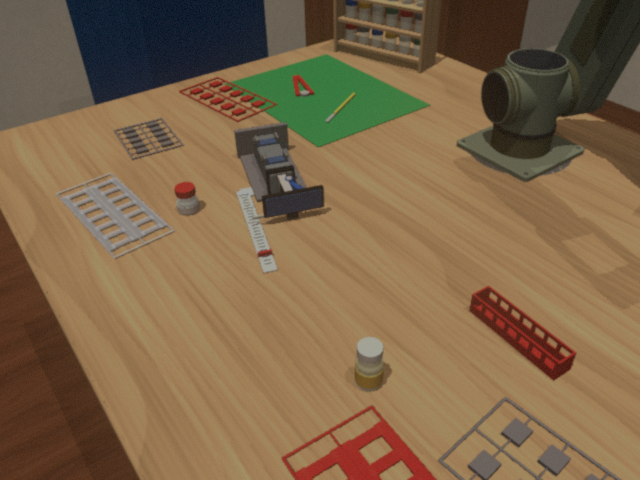

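View pics/top0.png

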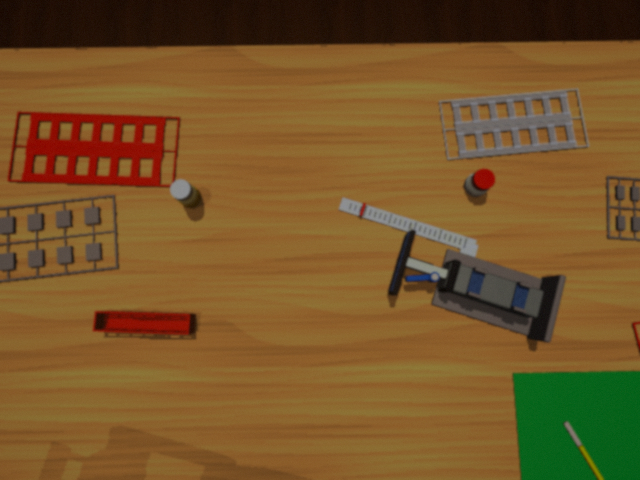

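```bash
python3 - <<'E'
import pickle,cv2
f=pickle.load(open("top0.pkl","rb"))["frame"][:,:,::-1]
cv2.imwrite("pics/topz.png",cv2.resize(f[180:350,330:580],None,fx=3.2,fy=3.2,interpolation=cv2.INTER_CUBIC))
f=pickle.load(open("scene0.pkl","rb"))["frame"][:,:,::-1]
cv2.imwrite("pics/scenez.png",cv2.resize(f[120:280,220:340],None,fx=3.7,fy=3.7,interpolation=cv2.INTER_CUBIC))
E
```

```text
(no output)
```

View pics/topz.png

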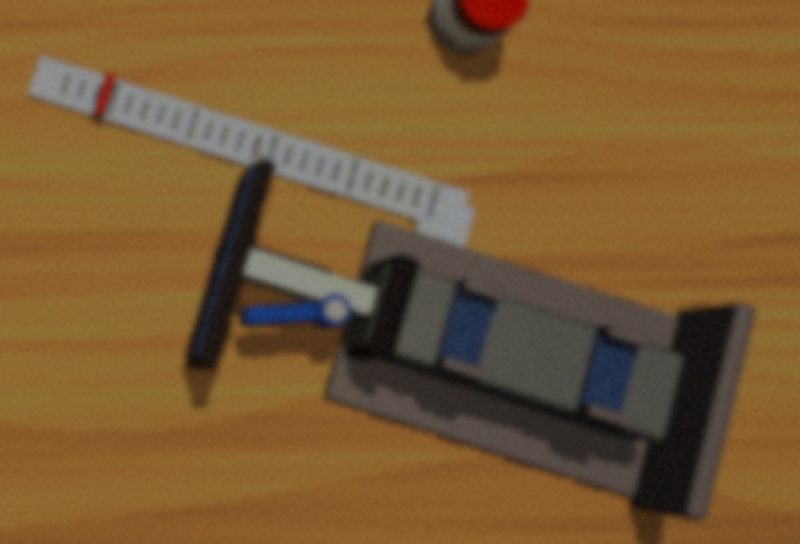

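View pics/scenez.png

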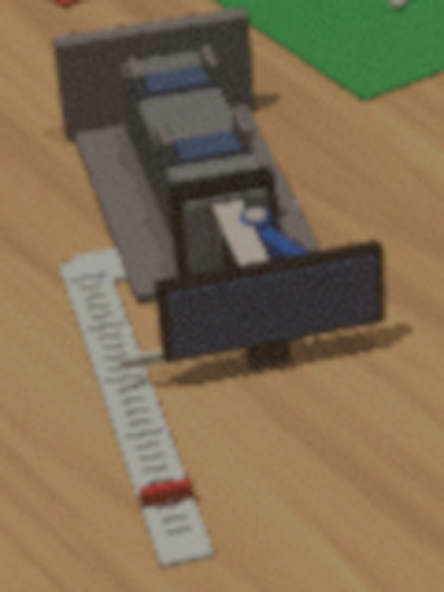

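```bash
cat > h.py <<'E'
import pickle,numpy as np,cv2
F={n:pickle.load(open(f"{n}0.pkl","rb")) for n in("top","scene")}
def proj(n,P):
    f=F[n];P=np.atleast_2d(P);V=f["view"];c=P@V[:3,:3].T+V[:3,3]
    return np.c_[f["fx"]*c[:,0]/c[:,2]+f["cx"],f["fy"]*c[:,1]/c[:,2]+f["cy"]]
def W(p,P):
    c,s=np.cos(p[2]),np.sin(p[2]);P=np.atleast_2d(P).astype(float)
    return np.c_[p[0]+c*P[:,0]-s*P[:,1],p[1]+s*P[:,0]+c*P[:,1],P[:,2]]
E
cat > fit.py <<'E'
from h import *
from scipy.optimize import least_squares
T=[((89,220,4),(341.9,197.8)),((63,220,4),(338.75,209.7)),((89,-50,4),(476.3,239.4)),((56,81,66),(410.6,230.9)),((-64,81,62),(393.4,293.1))]
S=[((56,87,66),(263.8,197.8)),((-64,87,66),(323.2,185.7)),((56,87,18),(264.6,216.8)),((-64,87,18),(323.5,206)),((89,220,4),(264.1,272.7)),((63,220,4),(277.8,269.2))]
def res(p,full=False):
    r=[]
    for n,L,m in(("top",T,(362.5,210.3,14)),("scene",S,(264.9,252.4,12))):
        for a,b in L: r.append(proj(n,W(p,a))[0]-b)
        r.append(proj(n,W(p,(76,p[3],m[2])))[0]-m[:2])
    return np.array(r) if full else np.ravel(r)
s=least_squares(res,[450,-150,1.3,180],loss="soft_l1")
print(s.x,np.degrees(s.x[2]));print(res(s.x,True).round(1).tolist())
np.save("p.npy",s.x)
p=s.x
for n in F:
    im=F[n]["frame"][:,:,::-1].copy();im=cv2.resize(im,None,fx=4,fy=4,interpolation=cv2.INTER_CUBIC)
    def poly(P,c):
        q=((proj(n,W(p,P))+.5)*4*16).astype(np.int32);cv2.polylines(im,[q],True,c,1,cv2.LINE_AA,4)
    poly([(63,-50,4),(89,-50,4),(89,220,4),(63,220,4)],(0,255,0))
    for z in(18,66):poly([(-64,75,z),(56,75,z),(56,87,z),(-64,87,z)],(0,255,255))
    poly([(-60,-190,70),(60,-190,70),(60,-190,0),(-60,-190,0)],(255,0,255))
    poly([(63,p[3]-3,14),(89,p[3]-3,14),(89,p[3]+3,14),(63,p[3]+3,14)],(255,255,0))
    poly([(-8,75,56),(8,75,56),(8,0,56),(-8,0,56)],(0,0,255))
    for th in(.38,.45):
        a=np.array([-11,20]);d=np.array([-np.sin(th),np.cos(th)])*49
        poly([(*a,53),(*(a+d),53)],(255,255,255))
    im=im[720:1400,1320:2320] if n=="top" else im[480:1120,860:1380]
    im=cv2.resize(im,None,fx=.8,fy=.8,interpolation=cv2.INTER_AREA)
    cv2.imwrite(f"pics/fit_{n}.png",im)
for nm,P in(("mouth",(0,0,0)),("mark",(76,p[3],4)),("plate",(0,75,43)),("grip_in",(-3,55,43)),):print(nm,W(p,P).round(1))
E
python3 fit.py
```

```text
[ 538.93851994 -165.02199658  -56.87312476  175.68854431] -3258.590016403507
[[-0.0, -0.0], [-0.9, 0.6], [0.4, 0.1], [2.4, -0.9], [0.4, 2.0], [-0.2, -0.6], [-1.5, 0.9], [0.6, 1.4], [-0.1, 2.6], [0.8, 1.7], [-0.4, -0.6], [0.4, -0.3], [0.0, -0.6]]
mouth [[ 538.9 -165.     0. ]]
mark [[667.  -22.7   4. ]]
plate [[562.8 -93.9  43. ]]
grip_in [[ 553.6 -111.9   43. ]]
```

View pics/fit_top.png

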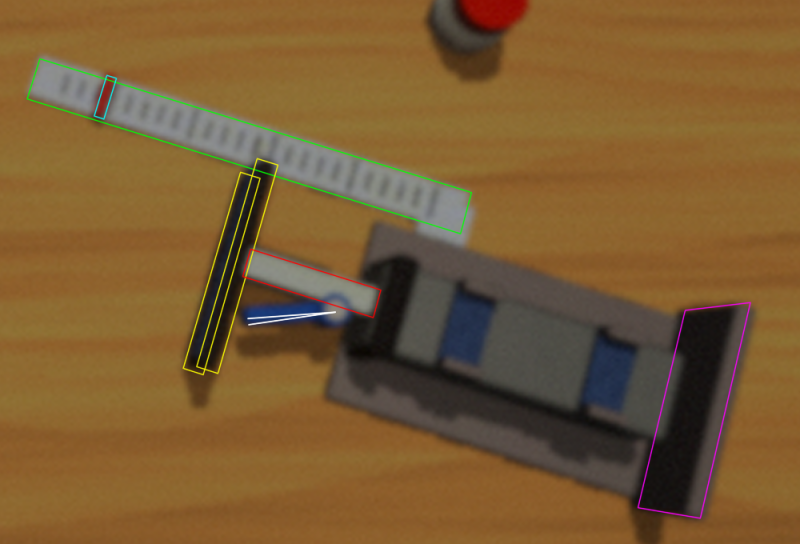

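View pics/fit_scene.png

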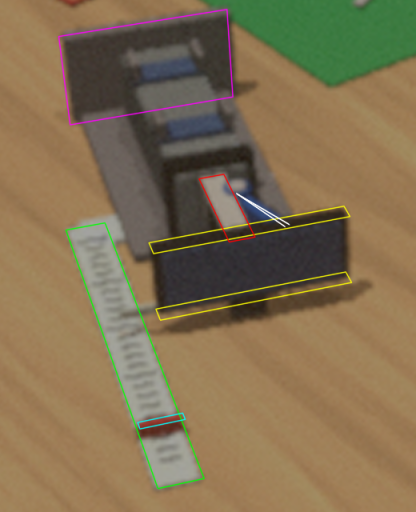

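```bash
python3 -m creep '[[0,-37.5,-34.9,0,0,0,0],[0,-37.5,-34.9,0,0,0,0],[0,-37.5,-34.9,0,0,0,0],[0,-37.5,-34.9,0,0,0,0],[0,-37.5,-34.9,0,0,0,0]]'
python3 -m creep '[[0,-37.5,-34.9,0,0,0,0],[0,-37.5,-34.9,0,0,0,0],[0,-37.5,-34.9,0,0,0,0],[0,-37.5,-34.9,0,0,0,0],[0,-37.5,-34.9,0,0,0,0]]'
python3 -m creep '[[0,-37.5,-34.9,0,0,0,0],[0,-37.5,-34.9,0,0,0,0],[0,-37.5,-34.9,0,0,0,0],[0,-37.5,-34.9,0,0,0,0],[0,-37.5,-34.9,0,0,0,0]]'
python3 -m creep '[[0,0,0,0,0,0,10.2],[0,0,0,0,0,0,10.2],[0,0,0,0,0,0,10.2],[0,0,0,0,0,0,10.2],[0,0,0,0,0,0,10.2]]'
python3 -m creep '[[0,0,0,0,0,0,10.2],[0,0,0,0,0,0,10.2],[0,0,0,0,0,0,10.2],[0,0,0,0,0,0,10.2],[0,0,0,0,0,0,0]]'
```

```text
time_s: 0.72
ee_pos: [295.9, 327.4, 213.7]
ee_rot: [-180.0, -0.0, 163.2]
force: [1.1, 1.4, -0.8]
gripper_width: 91.6
time_s: 1.35
ee_pos: [424.8, 106.1, 213.8]
ee_rot: [180.0, -0.0, 163.2]
force: [1.2, -0.3, 0.7]
gripper_width: 91.0
time_s: 1.98
ee_pos: [553.7, -115.1, 213.5]
ee_rot: [180.0, -0.0, 163.1]
force: [0.7, 0.1, -0.1]
gripper_width: 91.1
time_s: 2.6
ee_pos: [553.0, -113.6, 213.4]
ee_rot: [-179.9, -0.0, 111.8]
force: [-0.8, 0.3, 0.5]
gripper_width: 91.1
time_s: 3.22
ee_pos: [553.1, -113.6, 213.5]
ee_rot: [-179.9, 0.0, 71.5]
force: [0.5, 0.1, 0.3]
gripper_width: 91.2
```

```bash
python3 -m creep '[[0,0,0,40,0,0,0],[0,0,0,50,0,0,0],[0,0,0,40,0,0,0],[0,0,0,0,0,0,0]]'
cat > snap.py <<'E'
import sys,cv2,pickle
from workcell import grab_frame
k=sys.argv[1]
box={"top":(170,350,330,560),"scene":(120,290,210,400)}
for n in("top","scene"):
    f=grab_frame(n);pickle.dump(f,open(f"{n}{k}.pkl","wb"))
    a,b,c,d=box[n];cv2.imwrite(f"pics/{n}{k}.png",cv2.resize(f["frame"][a:b,c:d,::-1],None,fx=3.3,fy=3.3,interpolation=cv2.INTER_CUBIC))
E
python3 snap.py 1
```

```text
time_s: 3.72
ee_pos: [550.8, -113.0, 81.1]
ee_rot: [-179.6, 0.0, 71.5]
force: [-0.7, 0.4, 0.4]
gripper_width: 91.4
```

View pics/top1.png

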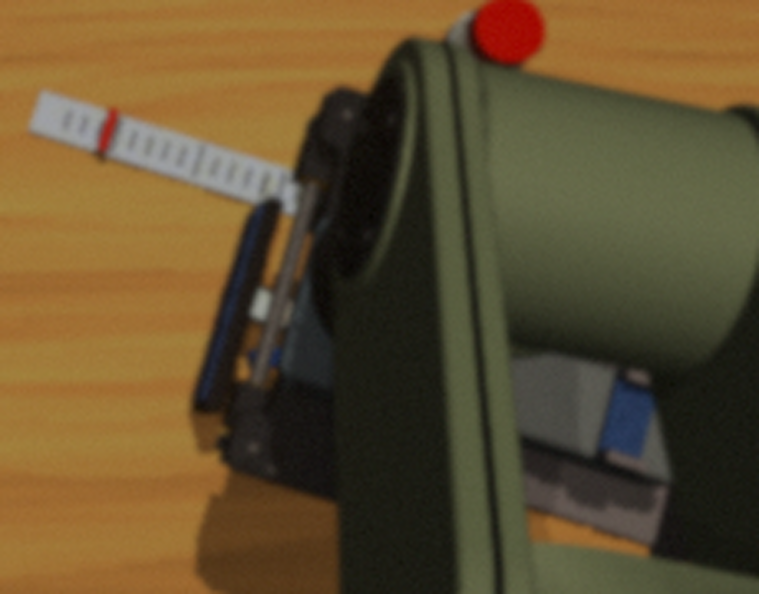

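View pics/scene1.png

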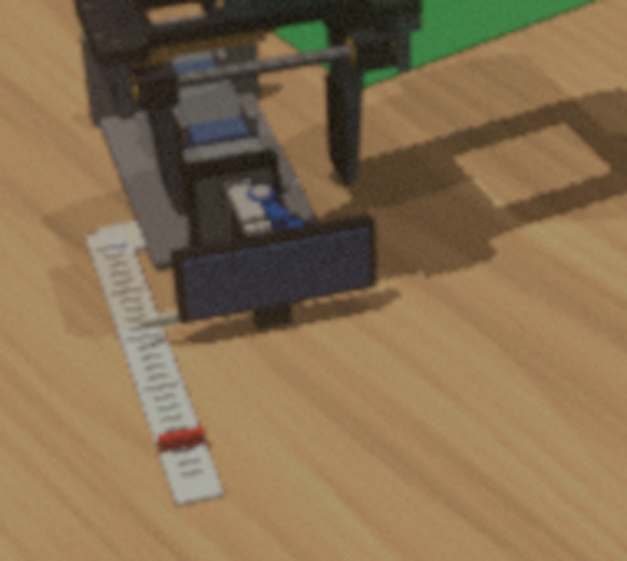

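```bash
cat > where.py <<'E'
from h import *
from workcell import state
p=np.load("p.npy");s=state();e=s["ee_pos"];c,n=np.cos(p[2]),np.sin(p[2])
d=e[:2]-p[:2];print("cradle xy",(c*d[0]+n*d[1]).round(1),(-n*d[0]+c*d[1]).round(1),"z",e[2].round(1),"rot",s["ee_rot"].round(1),"mark y",p[3].round(1),"goal y tcp", (p[3]-5-16).round(1))
f=s["force"];print("force cradle",(c*f[0]+n*f[1]).round(1),(-n*f[0]+c*f[1]).round(1),f[2].round(1),"w",s["gripper_width"],"t",s["time_s"])
E
python3 where.py; python3 -c "
from h import *;print(proj('scene',[[550.8,-113,81]]))"
```

```text
cradle xy -2.0 53.4 z 84.8 rot [179.9  -0.   71.5] mark y 175.7 goal y tcp 154.7
force cradle -0.3 0.1 -0.3 w 91.23470077938873 t 3.825
[[289.07444935 176.81370058]]
```

```bash
python3 -m creep '[[0,0,-1,15,0,0,0],[0,0,0,15,0,0,0],[0,0,0,15,0,0,0],[0,0,0,12,0,0,0],[0,0,0,0,0,0,0]]' 10; python3 where.py; python3 snap.py 2
```

```text
time_s: 4.45
ee_pos: [551.5, -113.0, 25.6]
ee_rot: [-179.9, 0.0, 71.4]
force: [-0.3, 0.1, -0.2]
gripper_width: 90.9
cradle xy -4.6 53.3 z 25.6 rot [-179.9    0.    71.4] mark y 175.7 goal y tcp 154.7
force cradle -0.3 -0.0 -0.2 w 90.86139774697402 t 4.45
```

View pics/scene2.png

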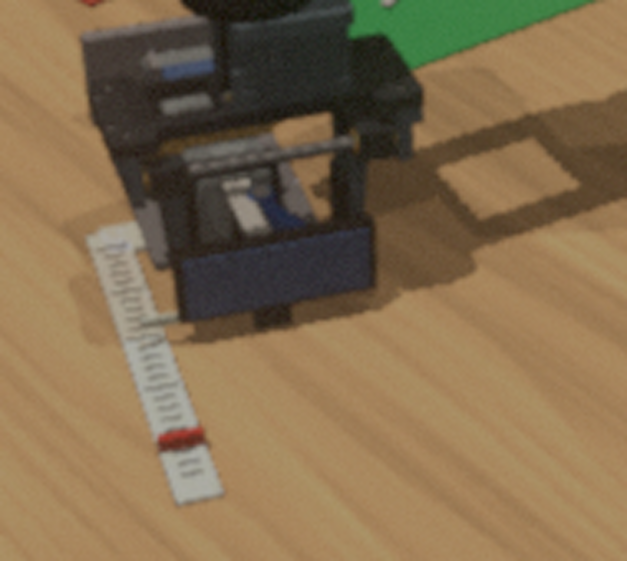

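View pics/top2.png

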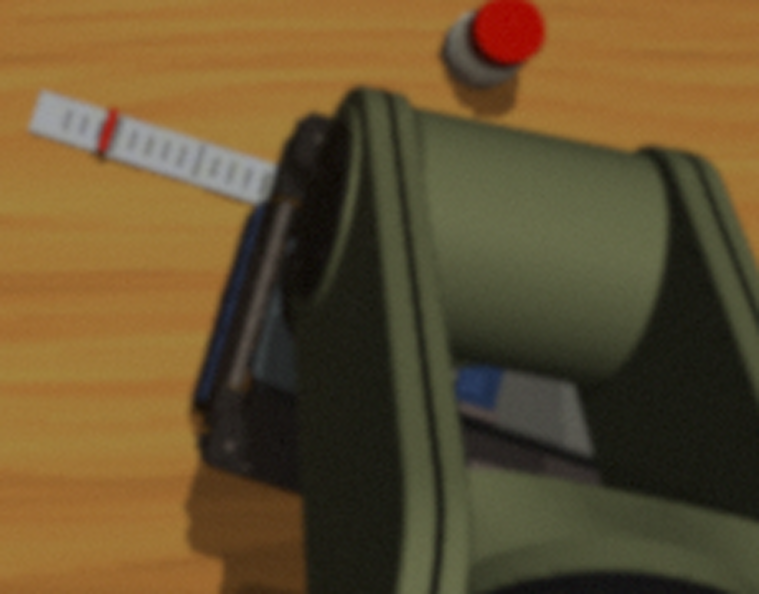

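```bash
python3 -m creep '[[0,3,1,0,0,0,0],[0,3,0,0,0,0,0],[0,3,0,0,0,0,0],[0,3,0,0,0,0,0],[0,0,0,0,0,0,0]]'; python3 where.py;  python3 -m creep '[[0,8,0,0,0,0,0],[0,8,0,0,0,0,0],[0,8,0,0,0,0,0],[0,8,0,0,0,0,0],[0,0,0,0,0,0,0]]'; python3 where.py
```

```text
time_s: 5.18
ee_pos: [557.4, -102.0, 27.1]
ee_rot: [180.0, -0.0, 71.4]
force: [0.2, -1.1, 0.6]
gripper_width: 91.2
cradle xy -2.6 65.6 z 27.1 rot [180.   -0.   71.4] mark y 175.7 goal y tcp 154.7
force cradle 0.6 -1.0 0.6 w 91.19755558869882 t 5.175
time_s: 5.8
ee_pos: [567.6, -71.1, 26.8]
ee_rot: [-180.0, -0.0, 71.4]
force: [0.4, -3.1, 1.2]
gripper_width: 90.9
cradle xy -2.8 98.2 z 26.8 rot [-180.    -0.    71.4] mark y 175.7 goal y tcp 154.7
force cradle 1.4 -2.8 1.2 w 90.92595495280958 t 5.8
```

```bash
python3 -m creep '[[0,12,0,0,0,0,0],[0,12,0,0,0,0,0],[0,12,0,0,0,0,0],[0,12,0,0,0,0,0],[0,0,0,0,0,0,0]]'; python3 where.py;  python3 snap.py 3; python3 where.py
```

```text
time_s: 6.42
ee_pos: [583.0, -25.7, 26.8]
ee_rot: [180.0, -0.0, 71.4]
force: [0.7, -5.7, 1.3]
gripper_width: 91.2
cradle xy -2.6 146.1 z 26.8 rot [180.   -0.   71.4] mark y 175.7 goal y tcp 154.7
force cradle 2.5 -5.2 1.3 w 91.24920016588709 t 6.425
cradle xy -2.8 145.4 z 26.8 rot [-180.     0.    71.4] mark y 175.7 goal y tcp 154.7
force cradle 2.8 -4.0 -0.5 w 90.97250792303343 t 6.525
```

View pics/scene3.png

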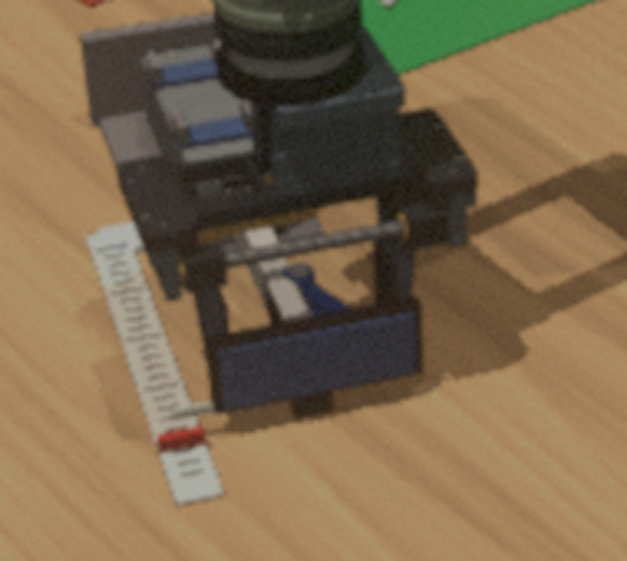

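View pics/top3.png

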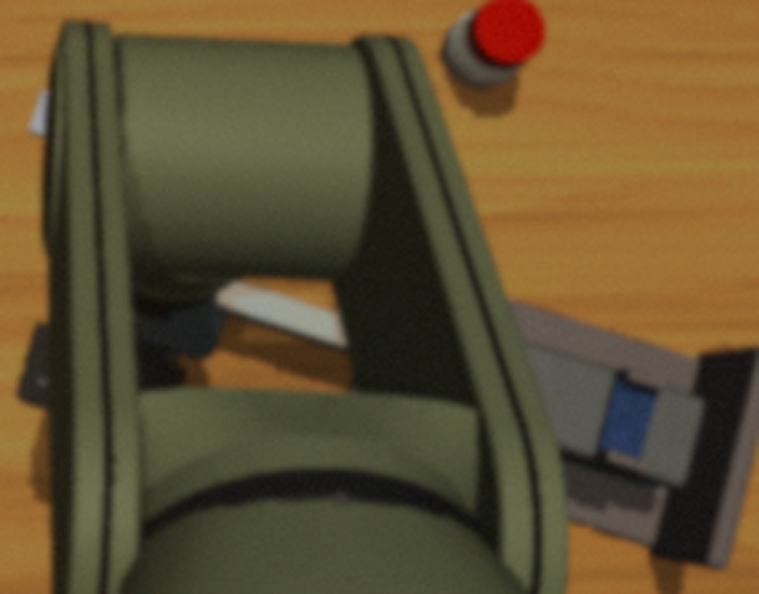

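```bash
cat > zz.py <<'E'
import sys,cv2,pickle
k=sys.argv[1];f=pickle.load(open(f"scene{k}.pkl","rb"))["frame"][225:275,245:300,::-1]
cv2.imwrite(f"pics/zz{k}.png",cv2.resize(f,None,fx=12,fy=12,interpolation=cv2.INTER_CUBIC))
E
python3 zz.py 3; cat > pm.py <<'E'
from h import *
p=np.load("p.npy")
def z(P):return ((proj("scene",W(p,P))-[245,225]+.5)*12).round(0).tolist()
m=p[3]
print("mark top c, x63,x89",z([(76,m,14),(63,m,14),(89,m,14),(76,m-3,14),(76,m+3,14),(76,m+3,4)]))
for d in(-10,-5,0,5):print(d,z([(76,m+d,18),(66,m+d,18)]))
E
python3 pm.py
```

```text
mark top c, x63,x89 [[244.0, 317.0], [329.0, 300.0], [159.0, 335.0], [240.0, 305.0], [249.0, 329.0], [254.0, 381.0]]
-10 [[227.0, 257.0], [292.0, 243.0]]
-5 [[234.0, 277.0], [299.0, 263.0]]
0 [[242.0, 297.0], [307.0, 283.0]]
5 [[249.0, 317.0], [315.0, 303.0]]
```

View pics/zz3.png

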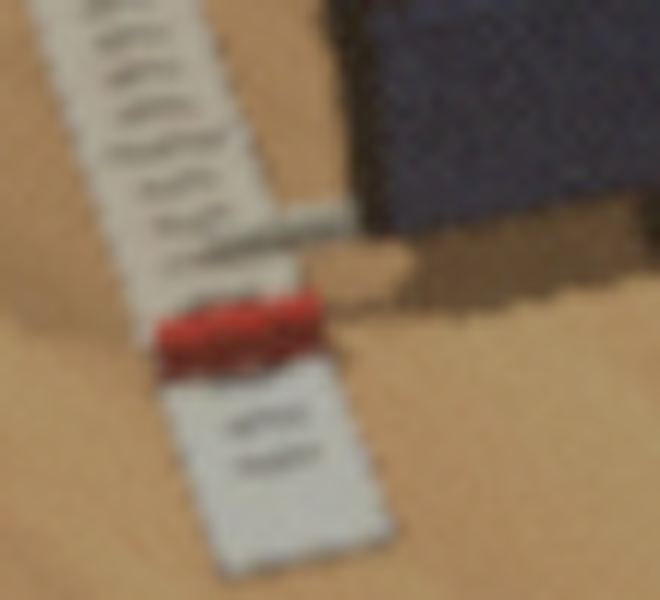

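```bash
python3 -m creep '[[0,3,0,0,0,0,0],[0,3,0,0,0,0,0],[0,3,0,0,0,0,0],[0,0,0,0,0,0,0],[0,0,0,0,0,0,0]]'; python3 where.py;  python3 snap.py 4; python3 where.py; python3 zz.py 4
```

```text
time_s: 7.15
ee_pos: [585.4, -18.2, 26.8]
ee_rot: [-180.0, 0.0, 71.3]
force: [1.1, -5.7, 0.6]
gripper_width: 90.7
cradle xy -2.7 153.9 z 26.8 rot [-180.     0.    71.3] mark y 175.7 goal y tcp 154.7
force cradle 2.8 -5.1 0.6 w 90.71171788833833 t 7.15
cradle xy -2.7 153.9 z 26.9 rot [-180.     0.    71.3] mark y 175.7 goal y tcp 154.7
force cradle 3.1 -5.0 -1.3 w 90.95746528607413 t 7.25
```

View pics/scene4.png

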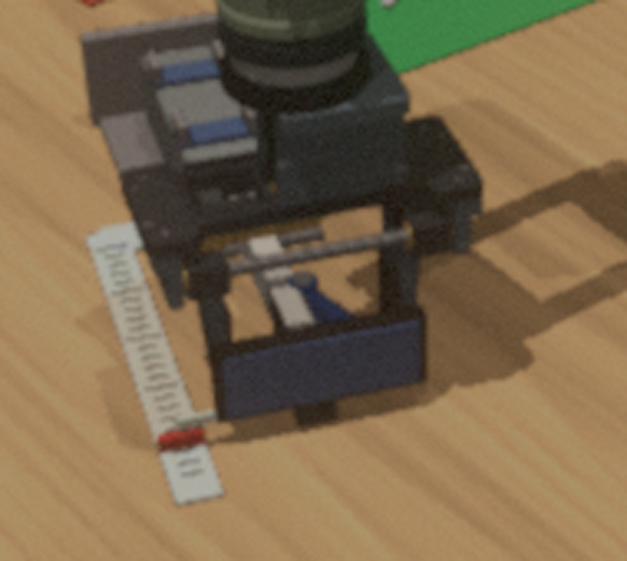

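View pics/zz4.png

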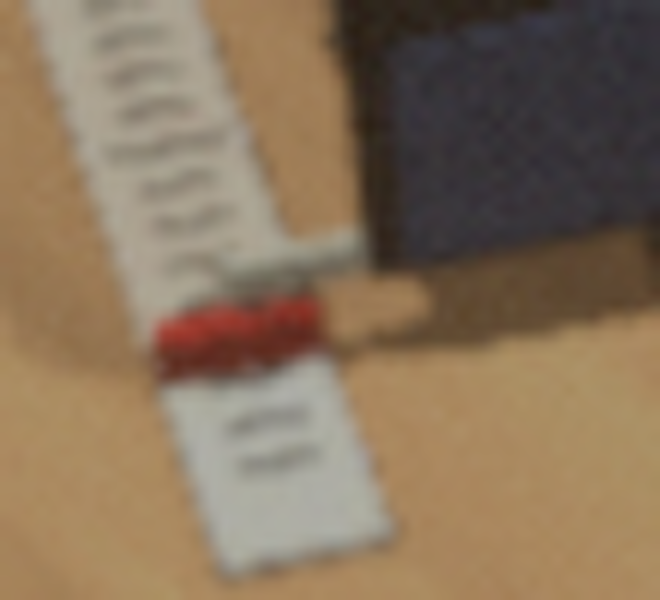

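```bash
cat > ov.py <<'E'
from h import *
import sys
p=np.load("p.npy")
if len(sys.argv)>1: p=p.copy(); p[:2]+= [float(v) for v in sys.argv[1:3]]
def go(k,box,legd,out):
    f=pickle.load(open(f"scene{k}.pkl","rb"));r0,r1,c0,c1=box;s=10
    im=cv2.resize(np.ascontiguousarray(f["frame"][r0:r1,c0:c1,::-1]),None,fx=s,fy=s,interpolation=cv2.INTER_CUBIC)
    def pl(P,c,cl=True):
        q=((proj("scene",W(p,P))-[c0,r0]+.5)*s*16).astype(np.int32);cv2.polylines(im,[q],cl,c,1,cv2.LINE_AA,4)
    pl([(63,-50,4),(89,-50,4),(89,220,4),(63,220,4)],(0,255,0))
    m=p[3]
    pl([(63,m-3,14),(89,m-3,14),(89,m+3,14),(63,m+3,14)],(255,255,0))
    pl([(63,m+3,4),(89,m+3,4)],(255,255,0),False)
    for y in legd: pl([(56,y,18),(76,y,18)],(255,0,255),False)
    cv2.imwrite(out,im)
go(0,(190,240,245,305),[80],"pics/ov0.png")
go(4,(225,277,245,300),[p[3]-5,p[3]],"pics/ov4.png")
E
python3 ov.py
```

```text
(no output)
```

View pics/ov0.png

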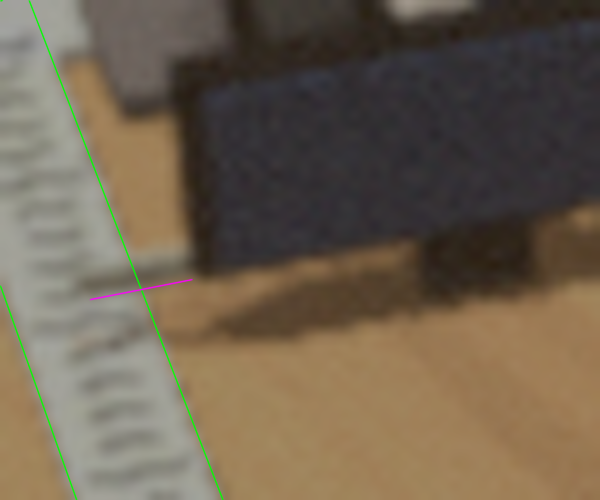

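View pics/ov4.png

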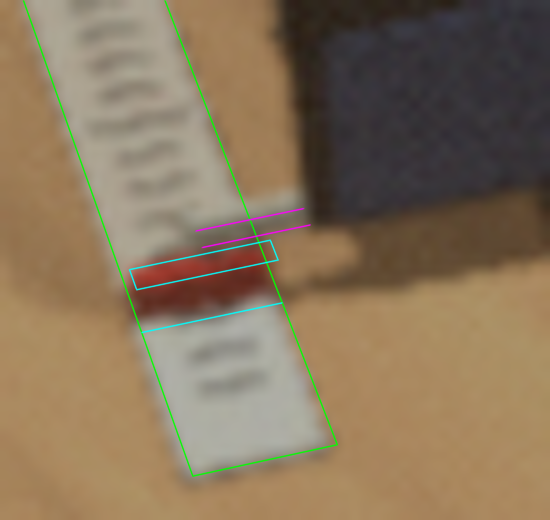

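```bash
python3 -c "
from h import *
p=np.load('p.npy')
a=proj('scene',W(p,[(56,87,18)]))[0]
for d in(88,92,96,100):print(d,proj('scene',W(p,[(56,87+d,18)]))[0]-a)
f=lambda k:pickle.load(open(f'scene{k}.pkl','rb'))['frame']
g=lambda k:cv2.cvtColor(f(k),cv2.COLOR_RGB2GRAY)
# template match plate lower left corner + pointer
t=g(0)[192:226,254:272]
S=2.0
best=[]
for s in np.arange(1.0,1.16,.02):
    tt=cv2.resize(t,None,fx=s,fy=s,interpolation=cv2.INTER_CUBIC)
    r=cv2.matchTemplate(g(4)[205:280,250:310],tt,cv2.TM_CCOEFF_NORMED);_,v,_,l=cv2.minMaxLoc(r)
    cx,cy=265.5-254,217.5-192
    best.append((round(v,3),round(s,2),250+l[0]+cx*s-265.5,205+l[1]+cy*s-217.5))
print(sorted(best)[-4:])
"
```

```text
88 [10.91891589 27.27184918]
92 [11.44752353 28.59213666]
96 [11.97913048 29.91991543]
100 [12.51376235 31.25524942]
[(0.808, np.float64(1.0), np.float64(12.0), np.float64(30.0)), (0.808, np.float64(1.04), np.float64(11.45999999999998), np.float64(30.02000000000001)), (0.808, np.float64(1.06), np.float64(11.689999999999998), np.float64(30.53)), (0.81, np.float64(1.02), np.float64(11.230000000000018), np.float64(30.50999999999999))]
```

```bash
python3 -m creep '[[0.2,0.5,0,0,0,0,0],[0.3,0,0,0,0,0,0],[0.4,0,0,0,0,0,0],[0.5,0,0,0,0,0,0]]' 15; python3 where.py; python3 -m creep '[[0.55,0,0,0,0,0,0],[0.6,0,0,0,0,0,0],[0.65,0,0,0,0,0,0]]' 15;python3 where.py
```

```text
time_s: 7.75
ee_pos: [585.0, -17.5, 26.8]
ee_rot: [-179.9, 0.0, 71.3]
force: [-0.3, -4.1, -0.2]
gripper_width: 53.8
cradle xy -3.4 154.5 z 26.8 rot [-179.9    0.    71.3] mark y 175.7 goal y tcp 154.7
force cradle 1.0 -3.9 -0.2 w 53.84773570167211 t 7.75
time_s: 8.12
ee_pos: [585.6, -17.6, 26.8]
ee_rot: [-180.0, 0.0, 71.4]
force: [0.5, -5.8, -0.1]
gripper_width: 32.4
cradle xy -2.8 154.6 z 26.8 rot [-180.     0.    71.4] mark y 175.7 goal y tcp 154.7
force cradle 2.3 -5.3 -0.1 w 32.403589011168876 t 8.125
```

```bash
python3 -m creep '[[0.75,0,0,0,0,0,0],[1,0,0,0,0,0,0],[1,0,0,0,0,0,0],[1,0,0,0,0,0,0]]' 20; python3 where.py; python3 -m creep '[[1,0,0,0,0,0,0],[1,0,0,0,0,0,0],[1,0,0,0,0,0,0]]' 25;python3 where.py; python3 snap.py 5; python3 zz.py 5
```

```text
time_s: 8.62
ee_pos: [586.7, -17.8, 26.8]
ee_rot: [179.9, -0.0, 71.3]
force: [1.9, -6.0, -1.8]
gripper_width: 25.3
cradle xy -1.6 154.8 z 26.8 rot [179.9  -0.   71.3] mark y 175.7 goal y tcp 154.7
force cradle 3.7 -5.1 -1.8 w 25.318370143985966 t 8.625
time_s: 9.0
ee_pos: [586.8, -17.8, 26.8]
ee_rot: [179.9, -0.0, 71.3]
force: [2.6, -6.3, -3.2]
gripper_width: 25.9
cradle xy -1.6 154.8 z 26.8 rot [179.9  -0.   71.3] mark y 175.7 goal y tcp 154.7
force cradle 4.5 -5.2 -3.2 w 25.868040908788505 t 9.0
```

View pics/scene5.png

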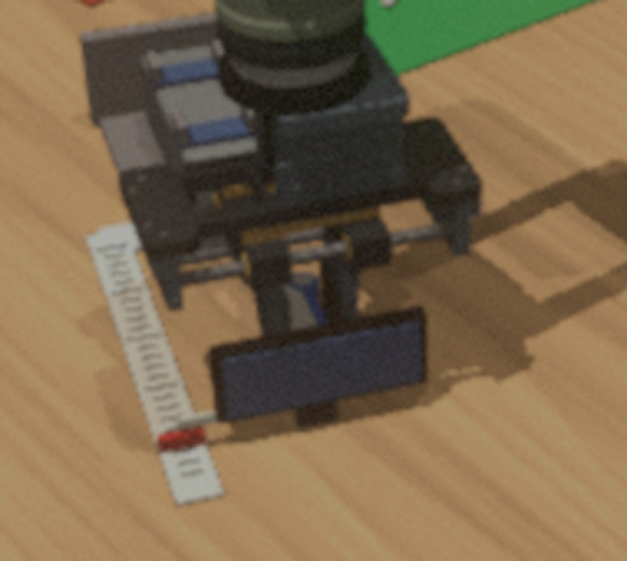

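View pics/zz5.png

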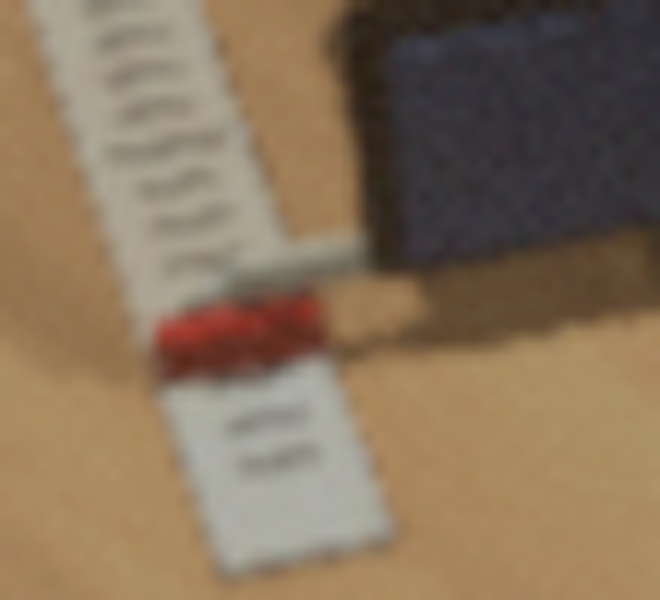

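```bash
python3 -m creep '[[1,0,0,0,0,0,0],[1,0,0,0,0,0,0]]'; python3 where.py; python3 -c "
from workcell import job_done;print(job_done())"
```

```text
time_s: 9.35
ee_pos: [586.8, -17.8, 26.8]
ee_rot: [179.9, -0.0, 71.3]
force: [2.5, -5.5, -2.2]
gripper_width: 25.7
cradle xy -1.6 154.8 z 26.8 rot [179.9  -0.   71.3] mark y 175.7 goal y tcp 154.7
force cradle 4.2 -4.4 -2.2 w 25.675236748957985 t 9.35
the job is handed in; nothing more can be done
None
```

I pulled the leg out by the end plate's inner face until its pointer was at the red mark. With the lever still open I held it there for about half a second, then squeezed the lever closed with a 25 N grip. I handed the job in at 9.35 s, still holding the leg.

**Lever:** the opening at the end was 25.7 mm, against 26 mm for the closed pair, so the lever is closed.

**Leg position:** the TCP (the end of the fingers) stood at 154.8 mm along the slide, against a goal of 154.7 mm. The arm was steady, and the spring's pull on the fingers was about 4.4 N.

**Pointer at the mark:** the scene-camera checks put it within about 2 mm of the mark. The top camera could not confirm this because the arm blocked its view.

**Disagreements:** small ones only. The two cameras' fit of the cradle pose left errors of up to about 3 pixels, and the grip pulled the tool about 1.2 mm sideways as it closed.

**Bystanders:** the arm's path stayed clear of the jars and the coach, but I did not measure their positions again at the end.

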